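Set rod stock against the stop of a sawing jig

TASK

Take the thicker of the two metal rods from the wooden rest, lay it in the V-groove of the wooden sawing jig, and slide it along the groove, under the steel bridge, until its end touches the end stop. The stop is only lightly clamped and sets the cutting length, so press the rod against it gently and do not shift it. Let go and leave the rod lying in the groove with its end touching the stop, and leave the thinner rod and the other things on the bench where they are.

Things in the scene. Friction and masses are not known exactly. Their poses are not given: they have to be found in the camera images.
- rod_mid (a point): Centre of the thicker rod: plain solid aluminium round bar, 20 mm in diameter, 110 mm long, about 100 g, flat ends, alike at both ends. x runs along the rod (it may be rolled about x). It starts lying level in two notches of the wooden rest, its axis 35 mm above the table.
- thin_mid (a point): Centre of the thinner rod: aluminium, 12 mm in diameter, 110 mm long, x along it; lies on the rest parallel to the thick rod, 75 mm from it, on either side. Leave it alone.
- rest: Dark wooden rod rest, fixed: base plate 120 x 160 x 10 mm, origin at the centre of its underside, x along the rods. Each rod lies in notches of two 12 mm thick uprights, 30 mm high, at x = -42 and +42 mm, at y = -37.5 or +37.5 mm; 72 mm are free between the uprights.
- jig: Pale wooden sawing jig, fixed: block 250 (x) x 80 (y) x 40 mm high, origin at the centre of its underside, z up. A 90 degree V-groove 7.8 mm deep, 15.6 mm wide runs along x down the middle of its top; open for loading from x = -125 to +19 mm. The thick rod seated in it has its axis 46.3 mm above the table and slides with 0.5 to 1.5 N. The rod is pushed towards +x.
- bridge (a point): Top centre of the jig's steel saw-guide bridge, fixed on the jig over the groove: 26 mm long (jig x = +19 to +45 mm), top 67 mm above the table; its opening is 36 mm wide and 21 mm high above the block's top. The rod slides through under it.
- stop_zone (a point): Fixed point of the jig (jig x = +80 mm, 46.3 mm high, on the groove's middle), NOT the stop: middle of the zone where the stop is set. The end stop is a steel block 16 x 30 x 27 mm across the groove; its flat face, towards the bridge, is up to 15 mm before or past this point, not measured: find it by touch. Held by friction, it shifts if pushed with more than about 15 N.
Mind the look-alikes: they are no part of the job. What is shaped like the part that bears rod_mid but blue or orange is not meant.

How it is judged (in metres and radians):
On the way, in this order (a step that is already met when the one before it is completed fails the run):
1. the thick rod lies in the V-groove (z of rod_mid in the frame of jig between 0.0438 and 0.0488 m and y of rod_mid in the frame of jig between -0.003 and 0.003 m and angle between the x axis of rod_mid and the x axis of jig, either way round below 0.05 rad), for 0.2 s.
2. the rod is pressed against the end stop (contact force between rod and stop above 1 N), for 0.05 s.
At the end, for the whole second after the job is handed in: The thick rod lies at rest and released in the V-groove (axis within 3 mm of the groove's middle, 2.5 mm of its seated height and 0.05 rad of its direction) with its end against the end stop (gap under 1.5 mm) (all of step 1 and x of rod_mid in the frame of stop above -0.0565 m and linear speed of rod below 0.01 m/s); the robot touches nothing.
It fails at once if the end stop is shifted by more than 2.5 mm (distance of stop from where it was at the start of the episode above 0.0025 m).
It fails at once if the thin rod is moved by more than 20 mm (distance of thin_mid from where it was at the start of the episode above 0.02 m).
It fails at once if a bystander is moved by more than 30 mm (distance of any of hammer, dish, jar, bench_block, pliers, file_tool from where it was at the start of the episode above 0.03 m).
It also fails if it takes over 58 s, if anything falls off the work surface, if the arm or the gripper's body presses on something with over 40 N, if the wrist force passes 120 N, or if a joint passes its speed limit or range.

ROBOT

A 6-joint arm with a two-finger parallel gripper is mounted at the origin on the work surface. World frame = base frame: x ahead of the robot, y to its left, z up, the work surface at z = 0. Lengths are in mm, angles in rad, forces in N, time in s.
With the tool pointing down it reaches from about 325 to 750 mm from the base axis. Payload 7.6 kg.
Tool frame: the origin (TCP) lies midway between the tips of the shut fingers; the grasp point (between the pads) lies 19 mm behind it; z points along the fingers, y is the direction in which the jaws open and shut (so a half turn about z gives the same grasp; the last joint's range is limited). The gripper opens to 85 mm and grips with 20 to 120 N. Pads are 22 mm wide; open, the fingers measure 114 mm over their backs; the gripper's body (76 mm by 85 mm) begins 54 mm behind the grasp point. The pads swing forward as they close: fully open they stand 13 mm farther back than shut.
Start: joints at [-1.263, 0.052, 1.401, -0, 1.689, -0.07], TCP at [193.686, -487.987, 231.323] pointing down, gripper open.
Joint ranges: [-2.9, 2.9], [-0.91, 2.17], [0.12, 2.37], [-1.06, 4.2], [0.26, 2.73], [-2.93, 2.93]. Speed limits (rad/s): [2.57, 2.57, 3.01, 3.14, 3.14, 3.14].

INTERFACE

Orientations are given as a unit quaternion [w, x, y, z].
In Python, from plant import robot gives the robot as it stands.
- The arm moves only by the tool carry_out, never from a script. Its argument "deltas" is a list of rows, each an object with "linear": the shift along the tool's x, y, z in cm, a list of three; "spin": the turn about the tool's z in degrees. A call has exactly 5 rows; each row shifts and turns the commanded pose from where the row before left it, along the tool's axes as they then stand; what a row does not reach is not made up. A row lasts 1/10 s, in which the tool goes at most 50 mm and 8.59 degrees, less where a joint would pass 70% of its speed; a pose out of reach is approached as far as the arm can. A call with a gripper value outside its range is refused whole. "fingers" is the opening in per cent of the stroke, from 0 (shut) to 100 (fully open), set as the call begins (left out, the last holds). The fingers move at their own pace and stop on an object; "force" is the grip in N (left out, the last holds). Time passes only in rows, so rows that do not move let the fingers close, or fill a call up. It gives the time, the measured TCP pose, the force and the opening at its end, in the units of the state.
- robot.sense(): the state, without advancing time (a new reading comes with each control period).
- robot.camera(name): name is "scene" or "top"; returns (picture, depth): 480x640x3 uint8, red, green, blue; 480x640 float32, mm along the optical axis (not along the pixel's ray), 0 where there is no reading.
- robot.camera_params(name): a dict with "mtx" (3x3 intrinsics, pixels), "rvec" (rotation vector, rad) and "tvec" (3), from world to camera coordinates, as OpenCV has them. Camera axes: x right, y down, z forward; pixel columns grow to the right and rows downward; lengths in mm; the calibration is good to about 2 mm. A picture is of the moment at which its call begins. camera_params takes no time and is no camera call.
- robot.sign_off(): hands the job in, once; it reports no verdict.
Trained networks look in the newest picture that a camera, given by its name, has taken for a name from the list of things; names that differ only in an ending like _2 or _b are one class to them, and where a whole thing is asked for, a point or a joint stands for the part that bears it (a point fixed in the world has none). Each returns a list of dicts, best first, with "p" (0 to 1); they miss things now and then, are a little off and sometimes report something else, mostly with a low value. They report only what shows in the picture. A call takes as long as a camera call. They do not tell look-alikes from the thing itself.
- robot.search_frame(camera, thing): "rect" ([left, top, right, bottom] in pixels, round what is visible of it).
The state is a dict: "time": time; "q": joint angles; "dq": joint speeds; "effort": joint torques, N m; "ee_pos": TCP position; "orientation": TCP orientation; "force": force on the tool from outside, world axes, zero at the start; "moment": the same for the moment, N m; "grip_width": opening from 0.0 (shut) to 1.0 (fully open).
Only numpy, scipy, OpenCV 4.12 (cv2) and the standard library are available. Lean on these libraries where they do the work, as an engineer would, in place of code of your own. Each camera call takes 0.05 s, during which the arm holds its last target.

## Working session

There is one attempt and no reset: what is moved stays moved. The work goes in short steps, Python scripts to look and compute and a tool call to move; the robot and the scene stay as the last step left them, time stands still between calls to the robot, and variables do not carry over. Pictures are saved under pics/ and viewed, and the job is handed in when it is done.

Besides the shell and the picture viewer there is one more tool, called after ">>>" as name([rows], argument=value, ...), one row to a line, values as JSON. carry_out: Moves the arm, as the interface text tells. Its arguments: {"type":"object","properties":{"deltas":{"type":"array"},"fingers":{"type":"number"},"force":{"type":"number"}},"required":["deltas"]}

```bash
ls; mkdir -p pics
python3 - <<'E'
from plant import robot
import cv2,numpy as np
print(robot.sense())
for c in ("scene","top"):
    p,d=robot.camera(c)
    cv2.imwrite(f"pics/{c}0.png",p[:,:,::-1]); np.save(f"pics/{c}0d.npy",d)
    cp=robot.camera_params(c); print(c,cp)
    for n in ("rod_mid","thin_mid","rest","jig","bridge","stop"):
        try: print(n,[(np.round(r["rect"],1).tolist(),round(r["p"],2)) for r in robot.search_frame(c,n)])
        except Exception as e: print(n,e)
E
```

```text
pics
{'time': 0.0, 'q': array([-1.26331641e+00,  5.28577344e-02,  1.40174898e+00,  5.68404914e-06,
        1.68857380e+00, -7.02990957e-02]), 'dq': array([-3.08857537e-05, -7.64114716e-04,  3.99299335e-04,  7.45709305e-04,
        1.71361567e-03,  6.99882161e-04]), 'effort': array([ 1.95588545e-04, -3.81661749e+01, -3.60189629e+01,  2.34895111e-06,
        6.18127073e-03, -7.32509136e-06]), 'ee_pos': array([ 193.58207336, -487.68412399,  230.4491979 ]), 'orientation': array([-7.88687259e-04,  9.82212984e-01,  1.87768535e-01, -9.11291234e-05]), 'force': array([ 0.26242293, -0.46455534,  0.54779217]), 'moment': array([ 0.0215863 , -0.01389785,  0.00139096]), 'grip_width': 1.0051846662055797}
scene {'mtx': array([[459.1281711 ,   0.        , 320.71542087],
       [  0.        , 459.1281711 , 236.2763275 ],
       [  0.        ,   0.        ,   1.        ]]), 'rvec': array([ 1.97682302,  1.84802964, -0.50353853]), 'tvec': array([-197.19535403, -368.34540704, 1407.26851629])}
rod_mid [([312.4, 263.9, 352.3, 300.5], 0.93), ([382.1, 244.9, 421.8, 269.6], 0.88), ([461.5, 204.3, 488.4, 231.9]
[... 200 characters left out ...]
ows: bridge, jig, rest, rod_mid, stop_zone, thin_mid
top {'mtx': array([[469.54573826,   0.        , 324.79638261],
       [  0.        , 469.54573826, 245.30001222],
       [  0.        ,   0.        ,   1.        ]]), 'rvec': array([ 2.27978592, -1.90397108,  0.21089253]), 'tvec': array([103.08633905, 529.36173006, 854.16540488])}
rod_mid [([309.7, 197.3, 364.9, 226.5], 0.92), ([217.3, 207.3, 265.3, 246.7], 0.81), ([107.3, 239.2, 154.4, 279.4], 0.61)]
thin_mid [([328.8, 234.4, 381.2, 257.5], 0.84)]
rest [([302.2, 189.0, 385.2, 278.2], 0.58)]
jig [([435.1, 242.5, 564.4, 291.6], 0.65)]
bridge [([435.5, 242.3, 569.3, 290.7], 0.9)]
stop it knows: bridge, jig, rest, rod_mid, stop_zone, thin_mid
```

View pics/scene0.png

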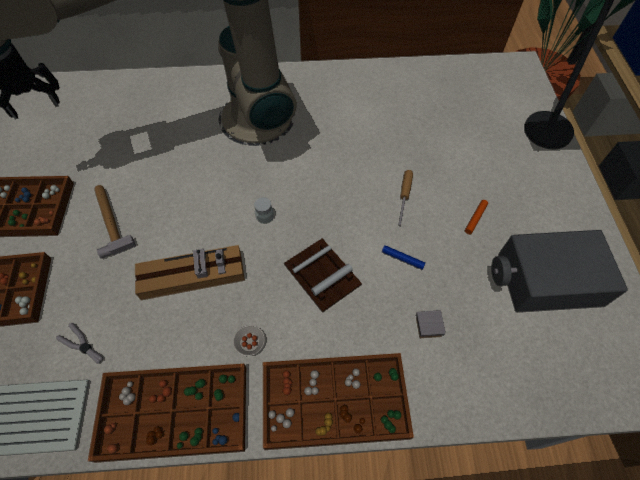

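View pics/top0.png

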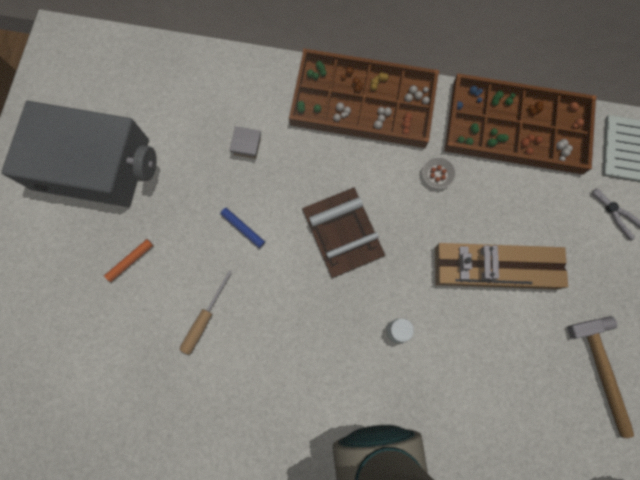

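Run:
```python
import cv2
a=cv2.imread('pics/top0.png')
c1=cv2.resize(a[180:290,290:400],None,fx=5,fy=5,interpolation=cv2.INTER_CUBIC)
cv2.imwrite('pics/top0_rest.png',c1)
cv2.imwrite('pics/top0_jig.png',cv2.resize(a[225:305,425:585],None,fx=5,fy=5,interpolation=cv2.INTER_CUBIC))
```

```text
(no output)
```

View pics/top0_rest.png

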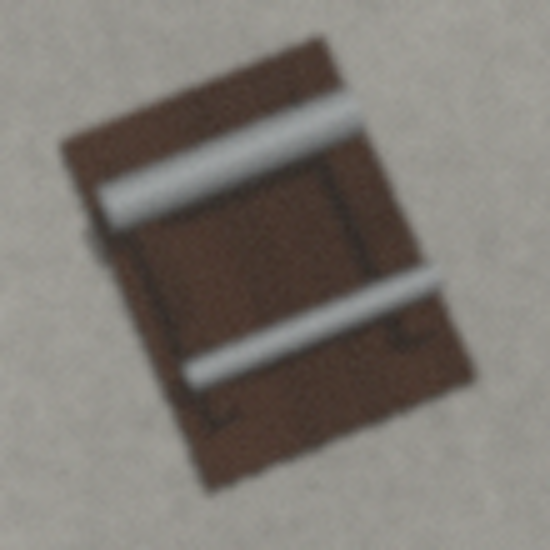

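View pics/top0_jig.png

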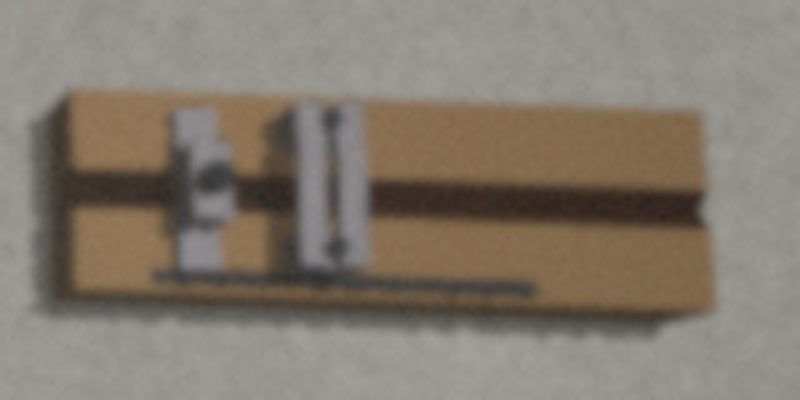

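The top view shows the thick rod on the rest from about (311,222) to (362,202). The thin rod runs from (327,255) to (377,235). The jig spans (438,243) to (567,289), with the stop at about (465,262) and the bridge at about (491,263), so the jig's +x points left in the picture. The blue (243,227) and orange (128,260) rods are the look-alikes.

```bash
cat > h.py <<'E'
import numpy as np,cv2,json
from plant import robot
P={c:robot.camera_params(c) for c in("scene","top")}
R={c:cv2.Rodrigues(P[c]["rvec"])[0] for c in P}
def plane(c,uv,z):
    uv=np.atleast_2d(uv).astype(float)
    r=(np.linalg.inv(P[c]["mtx"])@np.c_[uv,np.ones(len(uv))].T)
    d=R[c].T@r; o=-R[c].T@P[c]["tvec"]
    return (o[:,None]+d*((z-o[2])/d[2])).T
def bp(c,uv,d):
    uv=np.atleast_2d(uv).astype(float)
    r=(np.linalg.inv(P[c]["mtx"])@np.c_[uv,np.ones(len(uv))].T)*np.asarray(d)
    return (R[c].T@(r-P[c]["tvec"].reshape(3,1))).T
def proj(c,X):
    return cv2.projectPoints(np.atleast_2d(X).astype(float),P[c]["rvec"],P[c]["tvec"],P[c]["mtx"],None)[0][:,0]
def tri(uv1,uv2):
    M=[P[c]["mtx"]@np.c_[R[c],P[c]["tvec"].reshape(3,1)] for c in("top","scene")]
    X=cv2.triangulatePoints(M[0],M[1],np.float64(uv1).T,np.float64(uv2).T)
    return (X[:3]/X[3]).T
E
python3 - <<'E'
from h import *
import numpy as np
for c,boxr,boxj in (("top",(300,187,390,282),(430,238,575,297)),("scene",(280,235,368,315),(130,240,250,305))):
    im=cv2.imread(f"pics/{c}0.png").astype(int); d=np.load(f"pics/{c}0d.npy")
    print(c,"cam",-R[c].T@P[c]["tvec"])
    x0,y0,x1,y1=boxr
    sub=im[y0:y1,x0:x1]
    hsv=cv2.cvtColor(sub.astype(np.uint8),cv2.COLOR_BGR2HSV)
    rest=cv2.morphologyEx(((hsv[...,1]>70)).astype(np.uint8),cv2.MORPH_CLOSE,np.ones((15,15)))
    m=((sub.min(2)>85)&(hsv[...,1]<60)).astype(np.uint8)
    n,l,s,ce=cv2.connectedComponentsWithStats(m)
    for i in range(1,n):
        if 60<s[i,4]<2000:
            ys,xs=np.where(l==i); pts=np.c_[xs+x0,ys+y0].astype(np.float32)
            rc=cv2.minAreaRect(pts); 
            dd=d[ys+y0,xs+x0]; ok=dd>0
            W=bp(c,pts[ok],dd[ok])
            print("comp",s[i],np.round(cv2.boxPoints(rc),1).tolist(),"cen",pts.mean(0),"W",np.round(np.median(W,0),1),"zp",np.round(np.percentile(W[:,2],[5,50,95]),1))
    x0,y0,x1,y1=boxj
    ys,xs=np.mgrid[y0:y1,x0:x1]; pts=np.c_[xs.ravel(),ys.ravel()]; W=bp(c,pts,d[y0:y1,x0:x1].ravel())
    t=W[(W[:,2]>33)&(W[:,2]<46)]; print("jig top",len(t),t.mean(0), np.percentile(t[:,2],[5,50,95]))
    rc=cv2.minAreaRect(t[:,:2].astype(np.float32)); print(rc, cv2.boxPoints(rc).tolist())
    h=W[W[:,2]>55]; print("high",len(h), h.mean(0),np.percentile(h[:,2],[5,50,95]))
E
```

```text
top cam [309.2636946  163.95048113 947.58924667]
jig top 4278 [ 530.2516244  -160.91725013   39.72484154] [35.14624311 39.98558964 42.8481858 ]
((530.672119140625, -154.18563842773438), (80.94100952148438, 252.3673553466797), 8.299960136413574) [[472.4101867675781, -35.16575622558594], [508.8408508300781, -284.8898010253906], [588.93408203125, -273.20550537109375], [552.50341796875, -23.481475830078125]]
high 655 [514.65755609 -98.76905649 100.61623918] [60.97548942 67.27197479 77.88041713]
scene cam [1044.05936923  125.01082754 1024.34435128]
jig top 2657 [ 534.84908107 -164.90332326   38.59832687] [34.44476689 38.72772829 42.01730827]
((531.3089599609375, -157.0322265625), (83.59117126464844, 249.77525329589844), 8.053221702575684) [[472.4296875, -39.23146057128906], [507.42138671875, -286.54351806640625], [590.188232421875, -274.8330078125], [555.196533203125, -27.52093505859375]]
high 414 [573.63464636 -91.97968243 151.38396249] [  57.90630815   66.22259671 1024.34435128]
```

Run:
```python
from h import *
for c,rects in (("top",[("thick",(305,193,369,230)),("thin",(322,230,385,260))]),("scene",[("thick",(308,260,356,302)),("thin",(290,246,332,276))])):
    g=cv2.imread(f"pics/{c}0.png"); d=np.load(f"pics/{c}0d.npy")
    for n,(x0,y0,x1,y1) in rects:
        s=cv2.resize(g[y0:y1,x0:x1],None,fx=4,fy=4,interpolation=cv2.INTER_CUBIC)
        hsv=cv2.cvtColor(s,cv2.COLOR_BGR2HSV)
        dd=d[y0:y1,x0:x1]; W=bp(c,np.c_[[a.ravel() for a in np.mgrid[x0:x1,y0:y1]][0],[a.ravel() for a in np.mgrid[x0:x1,y0:y1]][1]],d[y0:y1,x0:x1].T.ravel())
        hi=W[:,2].reshape(x1-x0,y1-y0).T
        H=cv2.resize(hi.astype(np.float32),None,fx=4,fy=4)
        m=((hsv[...,1]<75)&(hsv[...,2]>95)&(H>20)).astype(np.uint8)
        k,l,st,ce=cv2.connectedComponentsWithStats(m); i=1+np.argmax(st[1:,4])
        ys,xs=np.where(l==i); pts=np.c_[xs,ys].astype(np.float32); rc=cv2.minAreaRect(pts)
        full=lambda a:(np.asarray(a)+.5)/4-.5+[x0,y0]
        b=full(cv2.boxPoints(rc)); cen=full(rc[0])
        e=sorted([(np.linalg.norm(b[i]-b[(i+1)%4]),tuple((b[i]+b[(i+1)%4])/2)) for i in range(4)])[:2]
        ends=np.array([e[0][1],e[1][1]])
        z=37 if n=="thick" else 33
        Wp=plane(c,ends,z)
        v=Wp[1]-Wp[0]
        w=hi[(hi>20)&(hi<60)]
        print(c,n,"rect",np.round(rc[1],1)/4,"cen",cen,"W",Wp.mean(0).round(1),"len",np.linalg.norm(v).round(1),"yaw",np.degrees(np.arctan2(v[1],v[0])).round(2)%180,"zdepth",np.percentile(w,[50,90,97]).round(1), "endsW",Wp[:,:2].round(1).tolist())
        mm=np.zeros(s.shape,np.uint8); s[l==i]=s[l==i]//2+[0,100,0]; cv2.imwrite(f"pics/m_{c}_{n}.png",s)
# jig groove
for c in("top","scene"):
    im=cv2.imread(f"pics/{c}0.png")
    # jig frame rectified at z=40
    C=np.array([531,-155.5]);a=np.radians(98.2);ux=np.array([np.cos(a),np.sin(a)]);uy=np.array([-ux[1],ux[0]])
    gx,gy=np.meshgrid(np.arange(-140,140.1,.5),np.arange(-60,60.1,.5))
    X=np.c_[C[0]+gx.ravel()*ux[0]+gy.ravel()*uy[0],C[1]+gx.ravel()*ux[1]+gy.ravel()*uy[1],np.full(gx.size,40.)]
    uv=proj(c,X).reshape(*gx.shape,2).astype(np.float32)
    cv2.imwrite(f"pics/rect_{c}.png",cv2.remap(im,uv[...,0],uv[...,1],cv2.INTER_CUBIC)[::-1])
```

```text
top thick rect [10.25  55.425] cen [335.58465767 211.00346565] W [580.7 187.5  37. ] len 112.7 yaw 121.88 zdepth [41.6 46.2 47.3] endsW [[610.5, 139.6], [551.0, 235.3]]
top thin rect [ 6.225 55.325] cen [352.28919029 244.41376781] W [519.5 142.7  33. ] len 111.3 yaw 122.77 zdepth [32.4 36.5 37.7] endsW [[549.7, 95.9], [489.4, 189.6]]
scene thick rect [ 8.175 44.8  ] cen [332.0160923  278.17623901] W [578.3 185.8  37. ] len 110.2 yaw 121.18 zdepth [39.6 44.8 46.2] endsW [[549.8, 233.0], [606.9, 138.7]]
scene thin rect [ 3.75 43.55] cen [311.68269157 258.33653831] W [519.9 140.9  33. ] len 110.2 yaw 123.34 zdepth [31.5 35.2 37. ] endsW [[489.7, 186.9], [550.2, 94.9]]
```

Run:
```python
import cv2,numpy as np
a=cv2.imread('pics/rect_top.png');b=cv2.imread('pics/rect_scene.png');cv2.imwrite('pics/rect.png',np.vstack([a,b]))
m=[cv2.resize(cv2.imread(f'pics/m_{c}_{n}.png'),(256,150)) for c in('top','scene') for n in('thick','thin')]
cv2.imwrite('pics/ms.png',np.vstack([np.hstack(m[:2]),np.hstack(m[2:])]))
```

```text
(no output)
```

View pics/rect.png

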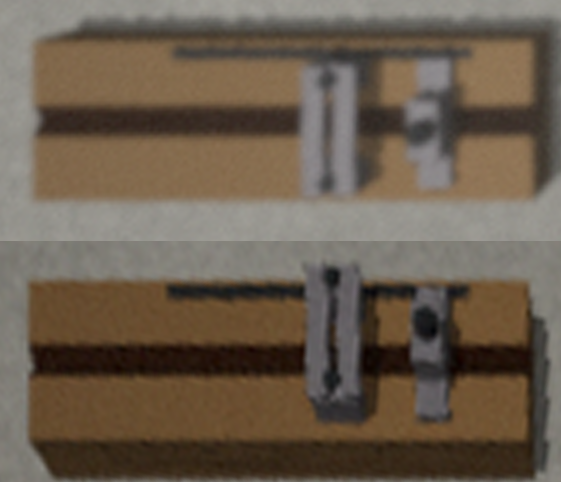

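View pics/ms.png

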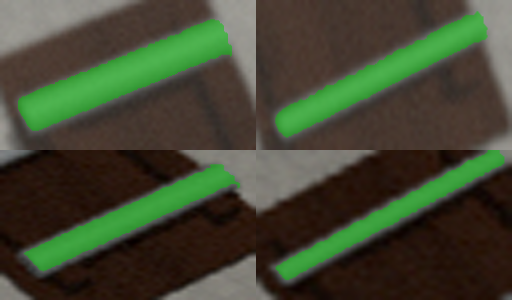

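The two views put the thick rod's centre at about (579.5, 186.6), yaw 122.3°, with its top near 45 mm. The jig origin is at about (531, -154.5), with its +x at yaw 98.2°. The groove matches in both rectified views. The stop face looks to be at about jig x = +66. I'll turn the tool first, then travel at a safe height.

```bash
cat > t.py <<'E'
from h import *
from scipy.spatial.transform import Rotation as Ro
JO=np.array([530.9,-154.5]);ja=np.radians(98.2);ux=np.array([np.cos(ja),np.sin(ja)]);uy=np.array([-ux[1],ux[0]])
def jig(x,y=0,z=0): return np.r_[JO+x*ux+y*uy,z]
def rel(target,yaw=None):
    s=robot.sense();w,x,y,z=s["orientation"];r=Ro.from_quat([x,y,z,w]).as_matrix()
    a=np.degrees(np.arctan2(r[1,0],r[0,0]))
    print("t",round(s["time"],2),"pos",s["ee_pos"].round(2),"yaw",a.round(2),"tilt z",r[:,2].round(4),"F",s["force"].round(2),"g",round(s["grip_width"],3))
    print("to go cm (tool axes)",(r.T@(np.asarray(target)-s["ee_pos"])/10).round(3), "spin",None if yaw is None else round(a-yaw,2))
    p=s["ee_pos"][:2]-JO; print("jig xy",(p@ux).round(2),(p@uy).round(2))
E
python3 -c "
from t import *
rel([579.5,186.6,100],122.3)"
```

```text
t 0.6 pos [ 193.69 -487.98  231.32] yaw 21.65 tilt z [ 0.e+00 -1.e-04 -1.e+00] F [ 0.74  0.61 -0.72] g 1.002
to go cm (tool axes) [ 60.744 -48.469  13.127] spin -100.65
jig xy -281.97 381.32
```

>>> carry_out([
  {"linear": [0,0,0],"spin": -8.5},
  {"linear": [0,0,0],"spin": -8.5},
  {"linear": [0,0,0],"spin": -8.5},
  {"linear": [0,0,0],"spin": -8.5},
  {"linear": [0,0,0],"spin": -8.5},
], fingers=60, force=40)

```text
time: 1.1
ee_pos: [193.7, -488.0, 231.3]
orientation: [0.0, 0.846, 0.534, 0.0]
force: [0.2, 1.4, 0.3]
grip_width: 0.598
```

>>> carry_out([
  {"linear": [0,0,0],"spin": -8.5},
  {"linear": [0,0,0],"spin": -8.5},
  {"linear": [0,0,0],"spin": -8.5},
  {"linear": [0,0,0],"spin": -8.5},
  {"linear": [0,0,0],"spin": -8.5},
])

```text
time: 1.6
ee_pos: [193.7, -488.0, 231.3]
orientation: [0.0, 0.595, 0.804, -0.0]
force: [-0.2, -0.2, 0.3]
grip_width: 0.6
```

>>> carry_out([
  {"linear": [0,0,0],"spin": -8},
  {"linear": [0,0,0],"spin": -7.65},
  {"linear": [2.25,4.3,0],"spin": 0},
  {"linear": [2.25,4.3,0],"spin": 0},
  {"linear": [2.25,4.3,0],"spin": 0},
])

```text
time: 2.1
ee_pos: [267.1, -360.6, 231.1]
orientation: [0.0, 0.483, 0.876, 0.0]
force: [0.4, 0.1, 0.8]
grip_width: 0.597
```

```bash
python3 -c "
from t import *
rel([579.5,186.6,100],122.3)"
```

```text
t 2.1 pos [ 267.05 -360.6   231.14] yaw 122.23 tilt z [ 1.e-04  1.e-04 -1.e+00] F [0.37 0.06 0.85] g 0.597
to go cm (tool axes) [29.626 55.611 13.123] spin -0.07
jig xy -166.36 290.55
```

>>> carry_out([
  {"linear": [2.28,4.28,0],"spin": 0},
  {"linear": [2.28,4.28,0],"spin": 0},
  {"linear": [2.28,4.28,0],"spin": 0},
  {"linear": [2.28,4.28,0],"spin": 0},
  {"linear": [2.28,4.28,0],"spin": 0},
])

```text
time: 2.6
ee_pos: [387.2, -149.5, 231.6]
orientation: [0.001, 0.483, 0.876, -0.0]
force: [1.9, -0.9, 0.3]
grip_width: 0.6
```

>>> carry_out([
  {"linear": [2.28,4.28,0],"spin": 0},
  {"linear": [2.28,4.28,0],"spin": 0},
  {"linear": [2.28,4.28,0],"spin": 0},
  {"linear": [2.28,4.28,0],"spin": 0},
  {"linear": [2.28,4.28,0],"spin": 0},
])

```text
time: 3.1
ee_pos: [507.3, 61.5, 231.5]
orientation: [0.0, 0.482, 0.876, 0.0]
force: [0.6, -0.8, 0.5]
grip_width: 0.603
```

>>> carry_out([
  {"linear": [2.28,4.28,0.5],"spin": 0},
  {"linear": [2.28,4.2,1.0],"spin": 0},
  {"linear": [2.2,4.2,1.4],"spin": 0},
  {"linear": [0,0,5],"spin": 0},
  {"linear": [0,0,4],"spin": 0},
])

```text
time: 3.6
ee_pos: [577.7, 185.7, 109.9]
orientation: [-0.0, 0.482, 0.876, -0.0]
force: [0.3, -0.2, -1.1]
grip_width: 0.6
```

```bash
python3 -c "
from t import *
rel([579.5,186.6,30],122.3)
for c in ('top','scene'):
    p,d=robot.camera(c); cv2.imwrite(f'pics/{c}1.png',p[:,:,::-1]); np.save(f'pics/{c}1d.npy',d)
a=cv2.imread('pics/top1.png')[170:300,270:420]; b=cv2.imread('pics/scene1.png')[200:330,250:400]
cv2.imwrite('pics/c1.png',np.hstack([cv2.resize(a,(400,347)),cv2.resize(b,(400,347))]))
"
```

```text
t 3.6 pos [577.72 185.69 109.92] yaw 122.42 tilt z [-4.e-04 -2.e-04 -1.e+00] F [ 0.33 -0.23 -1.07] g 0.6
to go cm (tool axes) [-0.019  0.202  7.992] spin 0.12
jig xy 330.04 -94.87
```

View pics/c1.png

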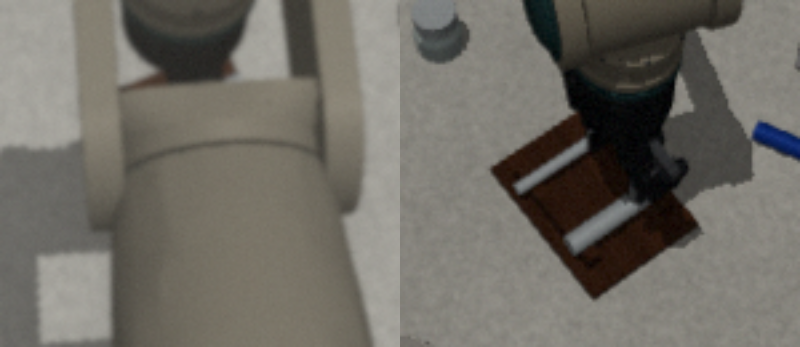

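The scene view shows the gripper straddling the thick rod on the rest, with the rod at around (600,225) in the crop and the thin rod clear. Next I'll descend and grip.

>>> carry_out([
  {"linear": [0,0.2,3],"spin": 0},
  {"linear": [0,0,2],"spin": 0},
  {"linear": [0,0,2],"spin": 0},
  {"linear": [0,0,1.0],"spin": 0},
  {"linear": [0,0,0],"spin": 0},
])

```text
time: 4.2
ee_pos: [579.5, 185.1, 32.7]
orientation: [-0.0, 0.483, 0.876, -0.0]
force: [-0.3, 1.0, 0.6]
grip_width: 0.6
```

>>> carry_out([
  {"linear": [0,0,0],"spin": 0},
  {"linear": [0,0,0],"spin": 0},
  {"linear": [0,0,0],"spin": 0},
  {"linear": [0,0,0],"spin": 0},
  {"linear": [0,0,0],"spin": 0},
], fingers=0, force=40)

```text
time: 4.7
ee_pos: [579.6, 185.0, 34.4]
orientation: [0.0, 0.483, 0.876, -0.0]
force: [-5.3, -3.5, 8.3]
grip_width: 0.209
```

```bash
python3 -c "
from t import *
rel([579.5,186.6,30],122.3)"
```

```text
t 4.7 pos [579.57 184.99  34.4 ] yaw 122.3 tilt z [ 5.e-04 -8.e-04 -1.e+00] F [-5.28 -3.53  8.3 ] g 0.209
to go cm (tool axes) [0.14 0.08 0.44] spin 0.0
jig xy 329.08 -96.59
```

The opening of 17.8 mm, less than the 20 mm diameter, and the 8 N upward force mean the tips are pinching above the rod's axis. I'll reopen, go lower and grip again.

>>> carry_out([
  {"linear": [0,0,0],"spin": 0},
  {"linear": [0,0,0],"spin": 0},
  {"linear": [0,0,0],"spin": 0},
  {"linear": [0,0,0.4],"spin": 0},
  {"linear": [0,0,0.3],"spin": 0},
], fingers=50)

```text
time: 5.2
ee_pos: [579.3, 185.4, 24.8]
orientation: [-0.0, 0.483, 0.876, -0.0]
force: [0.1, -0.3, -0.4]
grip_width: 0.5
```

```bash
python3 -c "
from t import *
rel([579.5,186.6,25.5],122.3)
p,d=robot.camera('scene'); cv2.imwrite('pics/scene2.png',p[:,:,::-1])
b=cv2.imread('pics/scene2.png')[220:320,270:400]; cv2.imwrite('pics/c2.png',cv2.resize(b,None,fx=6,fy=6,interpolation=cv2.INTER_CUBIC))
rel([579.5,186.6,25.5],122.3)
"
```

```text
t 5.2 pos [579.34 185.36  24.84] yaw 122.3 tilt z [-1.e-04 -1.e-04 -1.e+00] F [ 0.08 -0.33 -0.39] g 0.5
to go cm (tool axes) [ 0.096  0.08  -0.066] spin -0.0
jig xy 329.47 -96.42
t 5.25 pos [578.91 185.26  24.09] yaw 122.3 tilt z [-1.3e-03 -4.0e-04 -1.0e+00] F [-0.57 -0.12 -0.77] g 0.498
to go cm (tool axes) [ 0.082  0.121 -0.141] spin -0.0
jig xy 329.44 -95.98
```

View pics/c2.png

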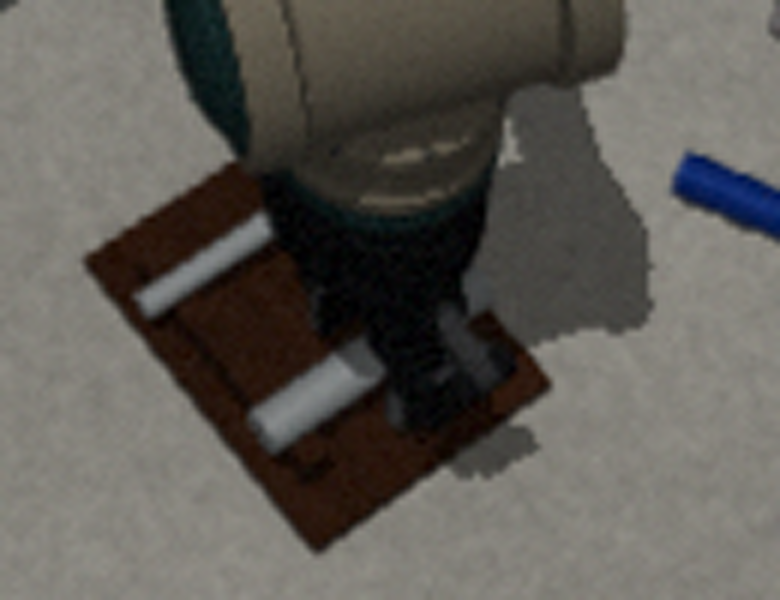

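The rod still lies in its notches, running from about (260,420) to behind the gripper in the crop, and the fingers are on both sides of it. Gripping now.

>>> carry_out([
  {"linear": [0,0.05,0],"spin": 0},
  {"linear": [0,0,0],"spin": 0},
  {"linear": [0,0,0],"spin": 0},
  {"linear": [0,0,0],"spin": 0},
  {"linear": [0,0,0],"spin": 0},
], fingers=0, force=40)

```text
time: 5.75
ee_pos: [579.3, 185.3, 25.2]
orientation: [-0.0, 0.483, 0.876, -0.001]
force: [-4.6, -2.3, 2.3]
grip_width: 0.217
```

```bash
python3 -c "
from t import *
rel([579.5,186.6,25.5],122.3)"
```

```text
t 5.75 pos [579.29 185.32  25.19] yaw 122.3 tilt z [-1.5e-03 -8.0e-04 -1.0e+00] F [-4.61 -2.28  2.27] g 0.217
to go cm (tool axes) [ 0.097  0.086 -0.031] spin -0.0
jig xy 329.44 -96.37
```

>>> carry_out([
  {"linear": [0,0,-0.5],"spin": 0},
  {"linear": [0,0,-1.5],"spin": 0},
  {"linear": [0,0,-2.5],"spin": 0},
  {"linear": [0,0,-3],"spin": 0},
  {"linear": [0,0,-2.5],"spin": 0},
])

```text
time: 6.25
ee_pos: [580.5, 185.9, 128.5]
orientation: [0.001, 0.483, 0.876, 0.001]
force: [0.6, -0.3, -0.9]
grip_width: 0.215
```

>>> carry_out([
  {"linear": [0,0,0],"spin": 6},
  {"linear": [0,0,0],"spin": 6},
  {"linear": [0,0,0],"spin": 6},
  {"linear": [0,0,0],"spin": 6.1},
  {"linear": [0,0,0],"spin": 0},
])

```text
time: 6.75
ee_pos: [580.3, 185.8, 126.7]
orientation: [0.001, 0.655, 0.756, 0.001]
force: [-0.2, -0.4, -1.4]
grip_width: 0.216
```

```bash
python3 -c "
from t import *
p,d=robot.camera('scene'); cv2.imwrite('pics/scene3.png',p[:,:,::-1])
rel(jig(-52,0,100),98.2)
b=cv2.imread('pics/scene3.png')[200:320,260:400]; cv2.imwrite('pics/c3.png',cv2.resize(b,None,fx=5,fy=5,interpolation=cv2.INTER_CUBIC))
"
```

```text
t 6.8 pos [580.23 185.82 126.5 ] yaw 98.33 tilt z [ 1.8e-03  5.0e-04 -1.0e+00] F [-0.05  0.31 -0.02] g 0.218
to go cm (tool axes) [-38.159  -9.826   2.622] spin 0.13
jig xy 329.8 -97.36
```

View pics/c3.png

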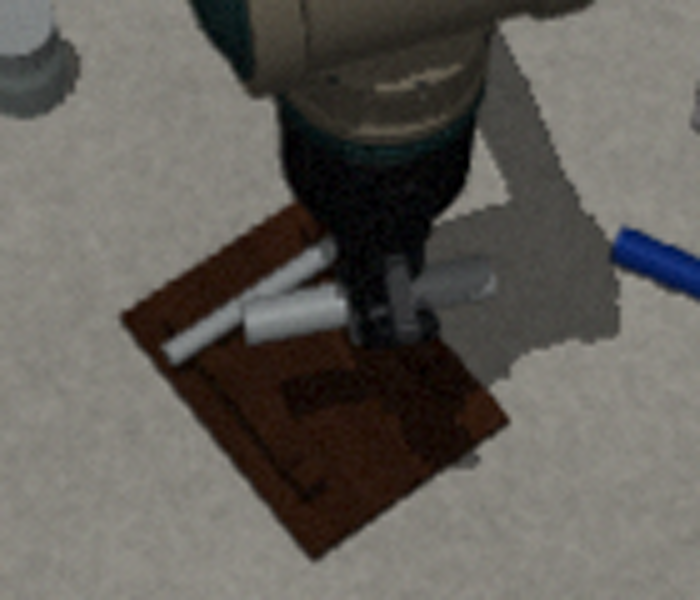

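The rod is held level and centred, with its ends at about (250,325) and (490,280) in the crop, and the thin rod hasn't moved. Moving over to the jig.

>>> carry_out([
  {"linear": [-2,-0.5,0],"spin": 0},
  {"linear": [-4,-1,0],"spin": 0},
  {"linear": [-4.5,-1.2,0],"spin": 0},
  {"linear": [-4.5,-1.2,0],"spin": 0},
  {"linear": [-4.5,-1.2,0],"spin": 0},
])

```text
time: 7.3
ee_pos: [557.0, -16.2, 126.1]
orientation: [0.001, 0.653, 0.757, 0.0]
force: [0.6, -0.5, -1.3]
grip_width: 0.218
```

>>> carry_out([
  {"linear": [-4.5,-1.2,0],"spin": 0},
  {"linear": [-4.5,-1.2,0],"spin": 0},
  {"linear": [-4.5,-1.2,0],"spin": 0},
  {"linear": [-3,-0.7,0],"spin": 0},
  {"linear": [-2,-0.4,0],"spin": 0},
])

```text
time: 7.8
ee_pos: [536.6, -207.1, 126.1]
orientation: [0.001, 0.654, 0.756, 0.0]
force: [-0.3, 1.1, -1.3]
grip_width: 0.217
```

```bash
python3 -c "
from t import *
rel(jig(-52,0,65),98.2)
"
```

```text
t 7.8 pos [ 536.62 -207.08  126.11] yaw 98.24 tilt z [ 1.1e-03 -8.0e-04 -1.0e+00] F [-0.31  1.14 -1.26] g 0.217
to go cm (tool axes) [0.092 0.178 6.111] spin 0.04
jig xy -52.86 1.84
```

>>> carry_out([
  {"linear": [0,0.18,2],"spin": 0},
  {"linear": [0,0,2.5],"spin": 0},
  {"linear": [0,0,1.5],"spin": 0},
  {"linear": [0,0,0],"spin": 0},
  {"linear": [0,0,0],"spin": 0},
])

```text
time: 8.3
ee_pos: [539.1, -204.2, 66.1]
orientation: [0.0, 0.654, 0.756, 0.0]
force: [0.4, 0.2, -0.4]
grip_width: 0.218
```

```bash
python3 -c "
from t import *
for c,(x0,y0,x1,y1) in (('top',(420,210,590,320)),('scene',(120,220,260,320))):
    p,d=robot.camera(c); cv2.imwrite(f'pics/{c}4.png',p[:,:,::-1]); np.save(f'pics/{c}4d.npy',d)
    im=np.ascontiguousarray(p[y0:y1,x0:x1,::-1]); im=cv2.resize(im,None,fx=4,fy=4,interpolation=cv2.INTER_CUBIC)
    s=robot.sense()['ee_pos']
    # groove line at z=40 (red) and predicted
    for X in [(jig(-125,0,40),jig(-60,0,40)),(jig(-125,7.8,40),jig(19,7.8,40)),(jig(-125,-7.8,40),jig(19,-7.8,40))]:
        q=(proj(c,np.array(X))-[x0,y0]+.5)*4-.5
        cv2.line(im,tuple(q[0].round().astype(int).tolist()),tuple(q[1].round().astype(int).tolist()),(0,0,255),1)
    cv2.imwrite(f'pics/c4{c}.png',im)
rel(jig(-52,0,38),98.2)
"
```

```text
t 8.4 pos [ 539.69 -204.45   67.05] yaw 98.24 tilt z [ 0.0026 -0.0012 -1.    ] F [ 0.41 -0.3  -0.63] g 0.216
to go cm (tool axes) [-0.126 -0.164  2.905] spin 0.04
jig xy -50.69 -1.57
```

View pics/c4top.png

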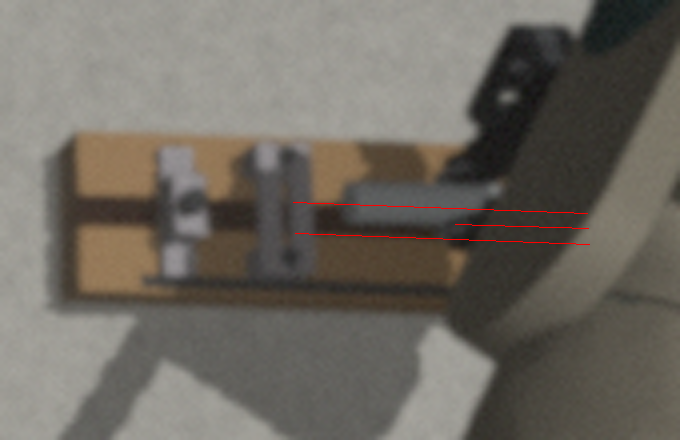

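View pics/c4scene.png

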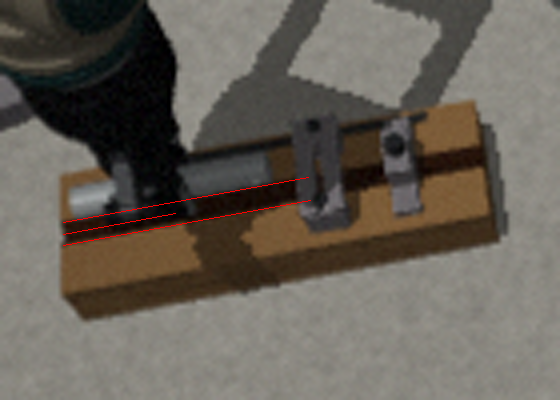

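```bash
python3 -c "
from t import *
t=[np.array([347,203])/4+[420,210], np.array([430,208])/4+[420,210]]; 
s=[np.array([268,166])/4+[120,220], np.array([190,182])/4+[120,220]]
X=tri(t[:1],s[:1])[0]; p=X[:2]-JO; print('tip tri',X.round(1),p@ux,p@uy)
for z in(70,75,80):
  for n,c,q in(('top','top',t),('sc','scene',s)):
    Y=plane(c,np.array(q),z)[:,:2]-JO; print(z,n,(Y@ux).round(1),(Y@uy).round(1))
rel(jig(-52,0,38),98.2)
"
```

```text
tip tri [ 531.  -149.9   73.8] 4.546169408023403 -0.7738998551093692
70 top [  3.7 -35.7] [-1.6 -0.6]
70 sc [  3.1 -41.9] [1.7 0.5]
75 top [  5.6 -33.5] [-0.6  0.4]
75 sc [  4.2 -40.6] [-1.2 -2.3]
80 top [  7.6 -31.3] [0.4 1.4]
80 sc [  5.2 -39.3] [-4.1 -5.2]
t 8.4 pos [ 539.69 -204.45   67.05] yaw 98.24 tilt z [ 0.0026 -0.0012 -1.    ] F [ 0.41 -0.3  -0.63] g 0.216
to go cm (tool axes) [-0.126 -0.164  2.905] spin 0.04
jig xy -50.69 -1.57
```

The triangulated rod tip is at jig (4.5, -0.8, 74), consistent with the tool pose and within 1 mm of the groove line. Lowering with force checks.

>>> carry_out([
  {"linear": [0,-0.1,1],"spin": 0},
  {"linear": [0,0,1],"spin": 0},
  {"linear": [0,0,0.4],"spin": 0},
  {"linear": [0,0,0],"spin": 0},
  {"linear": [0,0,0],"spin": 0},
])

```text
time: 8.9
ee_pos: [537.7, -204.3, 40.9]
orientation: [-0.0, 0.655, 0.756, -0.0]
force: [-0.6, -0.3, -1.2]
grip_width: 0.216
```

```bash
python3 -c "
from t import *
rel(jig(-52,0,38),98.2)
"
```

```text
t 8.9 pos [ 537.66 -204.32   40.91] yaw 98.2 tilt z [-4.e-04  1.e-04 -1.e+00] F [-0.59 -0.26 -1.24] g 0.216
to go cm (tool axes) [-0.173  0.041  0.291] spin -0.0
jig xy -50.27 0.41
```

>>> carry_out([
  {"linear": [0,0,0.1],"spin": 0},
  {"linear": [0,0,0.1],"spin": 0},
  {"linear": [0,0,0.05],"spin": 0},
  {"linear": [0,0,0],"spin": 0},
  {"linear": [0,0,0],"spin": 0},
])

```text
time: 9.4
ee_pos: [537.9, -204.4, 40.3]
orientation: [0.0, 0.655, 0.756, -0.0]
force: [-6.1, 2.9, 9.7]
grip_width: 0.218
```

```bash
python3 -c "
from t import *
rel(jig(-52,0,38),98.2)
"
```

```text
t 9.4 pos [ 537.88 -204.38   40.31] yaw 98.2 tilt z [ 2.e-04 -2.e-04 -1.e+00] F [-6.1   2.92  9.66] g 0.218
to go cm (tool axes) [-0.163  0.021  0.231] spin 0.0
jig xy -50.36 0.21
```

Contact came about 3 mm early, with a sideways push of roughly 6 N toward jig +y. That means the rod is on one groove wall. I'll shift toward +y and lower on.

>>> carry_out([
  {"linear": [0,-0.1,0],"spin": 0},
  {"linear": [0,-0.1,0],"spin": 0},
  {"linear": [0,0,0],"spin": 0},
  {"linear": [0,0,0],"spin": 0},
  {"linear": [0,0,0],"spin": 0},
])

```text
time: 9.9
ee_pos: [537.3, -204.7, 40.4]
orientation: [0.002, 0.655, 0.756, 0.001]
force: [2.8, 2.4, 7.3]
grip_width: 0.213
```

```bash
python3 -c "
from t import *
rel(jig(-52,0,38),98.2)
"
```

```text
t 9.9 pos [ 537.27 -204.68   40.36] yaw 98.21 tilt z [ 3.9e-03 -8.0e-04 -1.0e+00] F [2.8  2.43 7.34] g 0.213
to go cm (tool axes) [-0.142  0.085  0.237] spin 0.01
jig xy -50.58 0.86
```

The tips are apparently resting on the block top (z = 40.3), so the rod hangs 3 to 4 mm above its seat. I'll lift slightly, recentre, then open only a little so the fingers guide the rod down into the V.

>>> carry_out([
  {"linear": [0,0.15,-0.1],"spin": 0},
  {"linear": [0,0,0],"spin": 0},
  {"linear": [0,0,0],"spin": 0},
  {"linear": [0,0,0],"spin": 0},
  {"linear": [0,0,0],"spin": 0},
])

```text
time: 10.4
ee_pos: [537.4, -204.6, 40.3]
orientation: [0.0, 0.655, 0.756, -0.0]
force: [-1.4, 0.9, 6.7]
grip_width: 0.218
```

```bash
python3 -c "
from t import *
rel(jig(-52,0,38),98.2)
"
```

```text
t 10.4 pos [ 537.43 -204.61   40.35] yaw 98.2 tilt z [ 4.e-04 -5.e-04 -1.e+00] F [-1.37  0.9   6.75] g 0.218
to go cm (tool axes) [-0.147  0.069  0.235] spin -0.0
jig xy -50.53 0.69
```

>>> carry_out([
  {"linear": [0,0,-0.1],"spin": 0},
  {"linear": [0,0,0],"spin": 0},
  {"linear": [0,0,0],"spin": 0},
  {"linear": [0,0,0],"spin": 0},
  {"linear": [0,0,0],"spin": 0},
], fingers=28)

```text
time: 10.9
ee_pos: [537.2, -204.4, 40.6]
orientation: [-0.0, 0.655, 0.756, -0.0]
force: [0.4, 0.2, -0.5]
grip_width: 0.279
```

```bash
python3 -c "
from t import *
rel(jig(-52,0,38),98.2)
"
```

```text
t 10.9 pos [ 537.17 -204.4    40.57] yaw 98.19 tilt z [-3.e-04  1.e-04 -1.e+00] F [ 0.43  0.23 -0.54] g 0.279
to go cm (tool axes) [-0.172  0.091  0.257] spin -0.01
jig xy -50.28 0.91
```

>>> carry_out([
  {"linear": [0,0,0],"spin": 0},
  {"linear": [0,0,0],"spin": 0},
  {"linear": [0,0,-1],"spin": 0},
  {"linear": [0,0,-3],"spin": 0},
  {"linear": [0,0,-4],"spin": 0},
], fingers=50)

```text
time: 11.4
ee_pos: [536.2, -203.9, 120.4]
orientation: [-0.002, 0.655, 0.756, -0.001]
force: [0.1, 0.7, -0.6]
grip_width: 0.502
```

>>> carry_out([
  {"linear": [-4,0,0],"spin": 0},
  {"linear": [-4,0,0],"spin": 0},
  {"linear": [-4,0,0],"spin": 0},
  {"linear": [-2,0,0],"spin": 0},
  {"linear": [0,0,0],"spin": 0},
], fingers=0)

```text
time: 11.9
ee_pos: [556.8, -345.7, 121.2]
orientation: [0.0, 0.656, 0.755, -0.0]
force: [-0.5, 0.5, -0.1]
grip_width: 0.003
```

```bash
cat > look.py <<'E'
from t import *
import sys
tag=sys.argv[1]
for c,(x0,y0,x1,y1) in (('top',(420,210,590,320)),('scene',(120,220,260,320))):
    p,d=robot.camera(c); cv2.imwrite(f'pics/{c}{tag}.png',p[:,:,::-1]); np.save(f'pics/{c}{tag}d.npy',d)
    im=np.ascontiguousarray(p[y0:y1,x0:x1,::-1]); im=cv2.resize(im,None,fx=4,fy=4,interpolation=cv2.INTER_CUBIC)
    cv2.imwrite(f'pics/c{tag}{c}.png',im)
    gx,gy=np.mgrid[x0:x1,y0:y1]; W=bp(c,np.c_[gx.ravel(),gy.ravel()],d[y0:y1,x0:x1].T.ravel())
    q=W[:,:2]-JO; jx,jy=q@ux,q@uy
    m=(abs(jy)<9)&(W[:,2]>49)&(W[:,2]<63)&(jx>-140)&(jx<100)
    print(c,"rod-ish n",m.sum(),"jx range",np.percentile(jx[m],[1,99]).round(1),"z hi",np.percentile(W[m,2],[50,90]).round(1))
    for a in range(-120,100,20):
        k=m&(jx>a)&(jx<=a+20)
        if k.sum()>5: print(a,k.sum(),"jy",jy[k].mean().round(1),"z",np.percentile(W[k,2],90).round(1))
rel(jig(-125,0,43),98.2)
E
python3 look.py 5
```

```text
top rod-ish n 546 jx range [-101.9   87. ] z hi [55.2 57.7]
-120 15 jy 0.2 z 57.0
-100 92 jy 0.9 z 57.3
-80 94 jy 1.1 z 57.3
-60 95 jy 0.0 z 57.3
-40 92 jy 1.0 z 58.1
-20 91 jy 1.3 z 58.0
0 45 jy 0.5 z 58.1
80 20 jy 0.3 z 61.3
scene rod-ish n 328 jx range [-104.8   82.2] z hi [53.9 57. ]
-120 19 jy -1.2 z 55.7
-100 57 jy -1.5 z 56.5
-80 56 jy -1.0 z 55.6
-60 58 jy -1.2 z 56.4
-40 59 jy -1.5 z 56.8
-20 56 jy -1.5 z 57.1
0 12 jy -1.0 z 56.0
20 6 jy 4.3 z 62.4
t 12.0 pos [ 557.2  -342.85  121.11] yaw 98.17 tilt z [ 1.e-04  2.e-04 -1.e+00] F [-0.79  0.51 -0.18] g 0.001
to go cm (tool axes) [6.516 0.078 7.813] spin -0.03
jig xy -190.18 0.83
```

View pics/c5top.png

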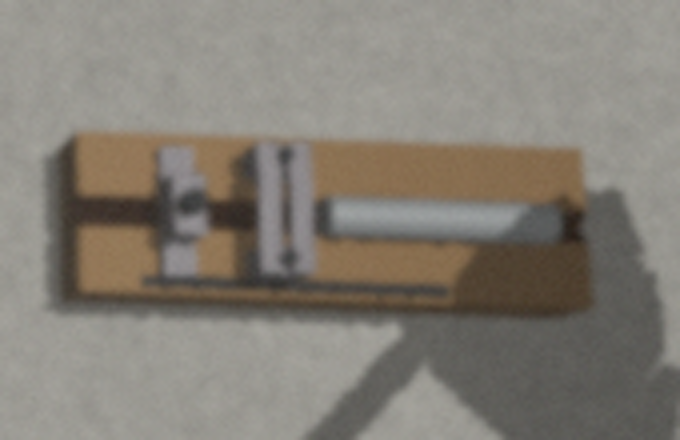

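View pics/c5scene.png

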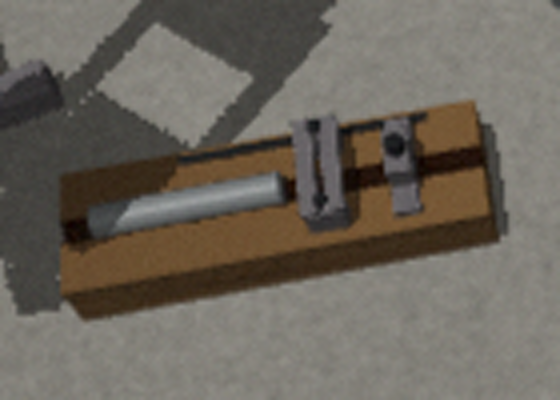

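The rod lies seated in the groove. In the top crop it runs from (330,217) to (560,222), its depth-measured top is at about 56.6 mm (56.3 expected) and it is on the groove line. The trailing end is at about jig x = -104. Next I'll go behind it with the fingers shut and push gently.

>>> carry_out([
  {"linear": [3,0.08,0],"spin": 0},
  {"linear": [2.5,0,0],"spin": 0},
  {"linear": [0,0,3],"spin": 0},
  {"linear": [0,0,3],"spin": 0},
  {"linear": [0,0,1.6],"spin": 0},
])

```text
time: 12.5
ee_pos: [549.3, -286.2, 42.6]
orientation: [-0.002, 0.654, 0.756, -0.0]
force: [0.2, 0.1, -0.2]
grip_width: -0.001
```

>>> carry_out([
  {"linear": [0.4,0,0],"spin": 0},
  {"linear": [0.4,0,0],"spin": 0},
  {"linear": [0.4,0,0],"spin": 0},
  {"linear": [0,0,0],"spin": 0},
  {"linear": [0,0,0],"spin": 0},
])

```text
time: 13.0
ee_pos: [549.0, -276.8, 46.0]
orientation: [0.001, 0.655, 0.756, 0.0]
force: [-1.0, 0.3, -0.7]
grip_width: 0.002
```

```bash
python3 -c "
from t import *
rel(jig(-116,0,43.5),98.2)
print(robot.sense()['force'][:2]@ux)
"
```

```text
t 13.0 pos [ 548.98 -276.77   45.98] yaw 98.2 tilt z [ 0.0016 -0.001  -1.    ] F [-0.96  0.25 -0.74] g 0.002
to go cm (tool axes) [ 0.76  -0.046  0.247] spin 0.0
jig xy -123.6 -0.45
0.3874365644507916
```

>>> carry_out([
  {"linear": [0.5,0,0.15],"spin": 0},
  {"linear": [0.5,0,0],"spin": 0},
  {"linear": [0.5,0,0],"spin": 0},
  {"linear": [0.5,0,0],"spin": 0},
  {"linear": [0.5,0,0],"spin": 0},
])

```text
time: 13.5
ee_pos: [544.8, -251.4, 43.4]
orientation: [0.0, 0.655, 0.756, -0.0]
force: [0.4, -1.2, 0.3]
grip_width: 0.003
```

```bash
python3 -c "
from t import *
rel(jig(-60,0,43.5),98.2)
print(robot.sense()['force'][:2]@ux)
"
```

```text
t 13.5 pos [ 544.84 -251.4    43.36] yaw 98.2 tilt z [-0.e+00 -2.e-04 -1.e+00] F [ 0.44 -1.22  0.29] g 0.003
to go cm (tool axes) [ 3.79e+00  3.00e-03 -1.50e-02] spin 0.0
jig xy -97.9 0.03
-1.269877803671685
```

>>> carry_out([
  {"linear": [0.4,0,0],"spin": 0},
  {"linear": [0.4,0,0],"spin": 0},
  {"linear": [0.4,0,0],"spin": 0},
  {"linear": [0.4,0,0],"spin": 0},
  {"linear": [0.4,0,0],"spin": 0},
])

```text
time: 14.0
ee_pos: [542.0, -231.8, 43.3]
orientation: [0.0, 0.655, 0.756, -0.0]
force: [-0.4, -1.3, 1.3]
grip_width: -0.002
```

```bash
python3 look.py 6; python3 -c "
from t import *
print(robot.sense()['force'][:2]@ux)
"
```

```text
top rod-ish n 455 jx range [-67.8  86.8] z hi [55.3 58.1]
-80 42 jy 1.0 z 59.6
-60 94 jy 0.4 z 57.3
-40 93 jy 0.9 z 58.2
-20 90 jy 1.1 z 57.0
0 75 jy 0.5 z 57.3
20 19 jy 0.4 z 59.6
40 21 jy 1.0 z 57.9
80 21 jy -0.6 z 62.7
scene rod-ish n 271 jx range [-70.2  82.9] z hi [54.1 57.2]
-80 36 jy -2.0 z 59.3
-60 59 jy -1.7 z 56.0
-40 57 jy -1.5 z 55.8
-20 54 jy -1.3 z 57.5
0 39 jy -1.1 z 55.9
20 12 jy -1.1 z 61.8
40 7 jy -1.9 z 59.5
80 6 jy -2.3 z 62.6
t 14.1 pos [ 542.03 -231.37   43.23] yaw 98.22 tilt z [-1.e-04  4.e-04 -1.e+00] F [ 0.49  0.36 -0.24] g -0.002
to go cm (tool axes) [-4.733 -0.008  0.021] spin 0.02
jig xy -77.67 -0.06
0.28630006310832895
```

View pics/c6scene.png

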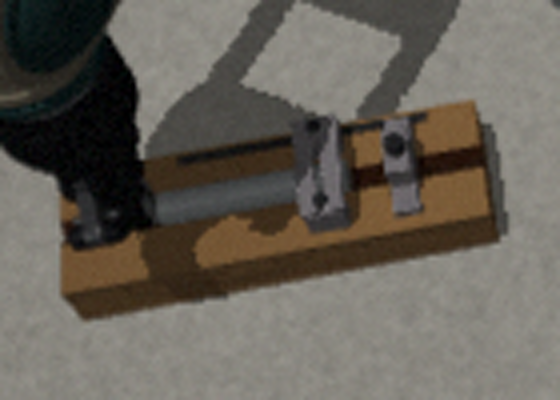

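View pics/c6top.png

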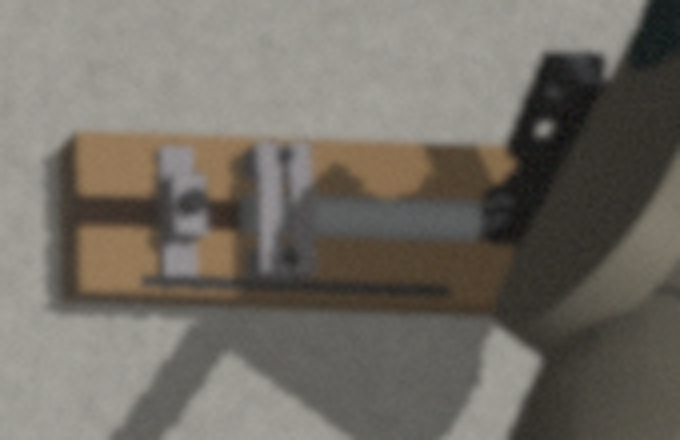

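The rod is sliding under the bridge: its front end shows at (245,212) in the top crop, with the stop at about (200,205), so about 20 mm is left. Continuing in small steps with force checks.

>>> carry_out([
  {"linear": [0.25,0,0],"spin": 0},
  {"linear": [0.25,0,0],"spin": 0},
  {"linear": [0.25,0,0],"spin": 0},
  {"linear": [0.25,0,0],"spin": 0},
  {"linear": [0.2,0,0],"spin": 0},
])

```text
time: 14.6
ee_pos: [540.3, -219.9, 43.3]
orientation: [-0.0, 0.655, 0.756, -0.0]
force: [0.3, -0.8, -0.3]
grip_width: 0.004
```

>>> carry_out([
  {"linear": [0.08,0,0],"spin": 0},
  {"linear": [0.08,0,0],"spin": 0},
  {"linear": [0.08,0,0],"spin": 0},
  {"linear": [0.08,0,0],"spin": 0},
  {"linear": [0.08,0,0],"spin": 0},
])

```text
time: 15.1
ee_pos: [539.8, -216.2, 43.3]
orientation: [0.0, 0.655, 0.756, -0.0]
force: [0.4, -0.7, -0.4]
grip_width: -0.001
```

```bash
cat > f.py <<'E'
from t import *
rel(jig(-55,0,43.5),98.2)
print("Fx jig",robot.sense()['force'][:2]@ux)
E
python3 f.py
```

```text
t 15.1 pos [ 539.78 -216.17   43.29] yaw 98.19 tilt z [ 0.e+00 -1.e-04 -1.e+00] F [ 0.39 -0.74 -0.44] g -0.001
to go cm (tool axes) [ 0.73   0.001 -0.021] spin -0.01
jig xy -62.3 0.01
Fx jig -0.7891249798846698
```

>>> carry_out([
  {"linear": [0.05,0,0],"spin": 0},
  {"linear": [0.05,0,0],"spin": 0},
  {"linear": [0.05,0,0],"spin": 0},
  {"linear": [0.05,0,0],"spin": 0},
  {"linear": [0,0,0],"spin": 0},
])

```text
time: 15.6
ee_pos: [539.5, -214.1, 43.3]
orientation: [-0.0, 0.655, 0.756, -0.0]
force: [-0.1, 0.3, -0.8]
grip_width: -0.001
```

```bash
python3 f.py
```

```text
t 15.6 pos [ 539.49 -214.14   43.3 ] yaw 98.2 tilt z [-0.  0. -1.] F [-0.08  0.27 -0.78] g -0.001
to go cm (tool axes) [ 0.525  0.    -0.02 ] spin -0.0
jig xy -60.25 0.0
Fx jig 0.2829232064492892
```

>>> carry_out([
  {"linear": [0.04,0,0],"spin": 0},
  {"linear": [0.04,0,0],"spin": 0},
  {"linear": [0.04,0,0],"spin": 0},
  {"linear": [0.04,0,0],"spin": 0},
  {"linear": [0,0,0],"spin": 0},
])

```text
time: 16.1
ee_pos: [539.3, -212.6, 43.3]
orientation: [-0.0, 0.655, 0.756, -0.0]
force: [0.0, -0.0, -0.2]
grip_width: 0.001
```

```bash
python3 f.py
```

```text
t 16.1 pos [ 539.25 -212.55   43.27] yaw 98.2 tilt z [-1.e-04  0.e+00 -1.e+00] F [ 0.   -0.02 -0.24] g 0.001
to go cm (tool axes) [ 0.365  0.001 -0.023] spin -0.0
jig xy -58.65 0.01
Fx jig -0.019632957180416688
```

>>> carry_out([
  {"linear": [0.04,0,0],"spin": 0},
  {"linear": [0.04,0,0],"spin": 0},
  {"linear": [0.04,0,0],"spin": 0},
  {"linear": [0.04,0,0],"spin": 0},
  {"linear": [0,0,0],"spin": 0},
])

```text
time: 16.6
ee_pos: [539.0, -211.0, 43.3]
orientation: [-0.0, 0.655, 0.756, -0.0]
force: [-0.3, -0.3, -0.3]
grip_width: 0.001
```

```bash
python3 f.py
```

```text
t 16.6 pos [ 539.02 -210.98   43.28] yaw 98.2 tilt z [-1.e-04  0.e+00 -1.e+00] F [-0.26 -0.27 -0.31] g 0.001
to go cm (tool axes) [ 0.206  0.002 -0.022] spin -0.0
jig xy -57.06 0.02
Fx jig -0.23046669636162342
```

>>> carry_out([
  {"linear": [0.04,0,0],"spin": 0},
  {"linear": [0.04,0,0],"spin": 0},
  {"linear": [0.04,0,0],"spin": 0},
  {"linear": [0.04,0,0],"spin": 0},
  {"linear": [0,0,0],"spin": 0},
])

```text
time: 17.1
ee_pos: [538.8, -209.4, 43.3]
orientation: [0.0, 0.655, 0.756, -0.0]
force: [-0.5, -0.4, -0.4]
grip_width: 0.001
```

```bash
python3 f.py
```

```text
t 17.1 pos [ 538.81 -209.39   43.33] yaw 98.2 tilt z [ 0. -0. -1.] F [-0.45 -0.35 -0.44] g 0.001
to go cm (tool axes) [ 0.046 -0.001 -0.017] spin -0.0
jig xy -55.46 -0.01
Fx jig -0.2862426612130602
```

>>> carry_out([
  {"linear": [0.04,0,0],"spin": 0},
  {"linear": [0.04,0,0],"spin": 0},
  {"linear": [0.04,0,0],"spin": 0},
  {"linear": [0.03,0,0],"spin": 0},
  {"linear": [0,0,0],"spin": 0},
])

```text
time: 17.6
ee_pos: [538.6, -207.9, 43.3]
orientation: [0.0, 0.655, 0.756, 0.0]
force: [-0.2, -0.8, -0.7]
grip_width: -0.001
```

```bash
python3 f.py; python3 look.py 7 >/dev/null
```

```text
t 17.6 pos [ 538.62 -207.92   43.32] yaw 98.2 tilt z [ 0. -0. -1.] F [-0.24 -0.84 -0.75] g -0.001
to go cm (tool axes) [-0.102 -0.002 -0.018] spin -0.0
jig xy -53.98 -0.02
Fx jig -0.7962468489813774
```

View pics/c7top.png

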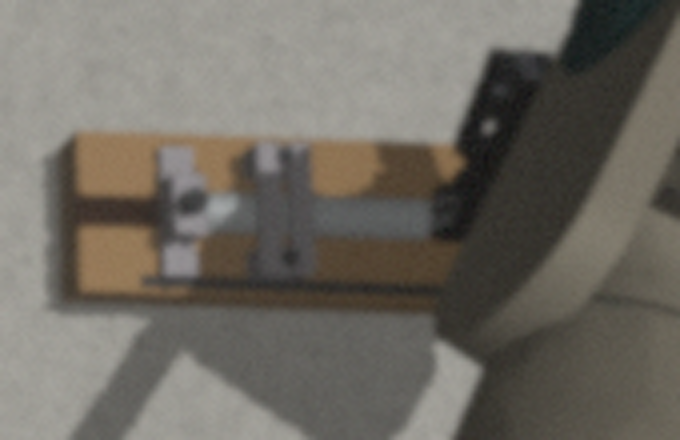

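View pics/c7scene.png

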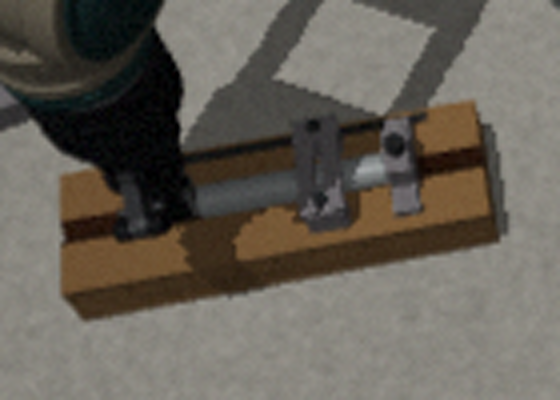

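The rod's front end is now at about the stop: (205,210) in the top crop and (388,165) in the scene crop. It's nearly touching, so I'm continuing in sub-millimetre steps.

>>> carry_out([
  {"linear": [0.02,0,0],"spin": 0},
  {"linear": [0.02,0,0],"spin": 0},
  {"linear": [0.02,0,0],"spin": 0},
  {"linear": [0.02,0,0],"spin": 0},
  {"linear": [0,0,0],"spin": 0},
])

```text
time: 18.2
ee_pos: [538.5, -207.2, 43.3]
orientation: [0.0, 0.655, 0.756, -0.0]
force: [0.0, -1.2, -0.1]
grip_width: 0.002
```

```bash
python3 f.py
```

```text
t 18.2 pos [ 538.48 -207.17   43.3 ] yaw 98.2 tilt z [-0.e+00 -1.e-04 -1.e+00] F [ 0.02 -1.24 -0.1 ] g 0.002
to go cm (tool axes) [-0.179  0.001 -0.02 ] spin -0.0
jig xy -53.21 0.01
Fx jig -1.2342615819427272
```

>>> carry_out([
  {"linear": [0.02,0,0],"spin": 0},
  {"linear": [0.02,0,0],"spin": 0},
  {"linear": [0.02,0,0],"spin": 0},
  {"linear": [0.02,0,0],"spin": 0},
  {"linear": [0,0,0],"spin": 0},
])

```text
time: 18.7
ee_pos: [538.5, -206.8, 43.4]
orientation: [0.0, 0.655, 0.756, -0.0]
force: [-0.3, -3.2, -0.2]
grip_width: -0.001
```

```bash
python3 f.py
```

```text
t 18.7 pos [ 538.45 -206.76   43.45] yaw 98.19 tilt z [ 4.e-04 -8.e-04 -1.e+00] F [-0.26 -3.21 -0.23] g -0.001
to go cm (tool axes) [-0.219 -0.002 -0.005] spin -0.01
jig xy -52.81 -0.02
Fx jig -3.140454866766109
```

>>> carry_out([
  {"linear": [0.02,0,0],"spin": 0},
  {"linear": [0.02,0,0],"spin": 0},
  {"linear": [0,0,0],"spin": 0},
  {"linear": [0,0,0],"spin": 0},
  {"linear": [0,0,0],"spin": 0},
])

```text
time: 19.2
ee_pos: [538.5, -206.7, 43.6]
orientation: [0.001, 0.655, 0.756, -0.0]
force: [0.8, -5.3, -1.1]
grip_width: -0.0
```

```bash
python3 f.py
```

```text
t 19.2 pos [ 538.5  -206.73   43.59] yaw 98.17 tilt z [ 8.0e-04 -1.5e-03 -1.0e+00] F [ 0.77 -5.26 -1.1 ] g -0.0
to go cm (tool axes) [-0.222 -0.007  0.009] spin -0.03
jig xy -52.78 -0.07
Fx jig -5.319953415693853
```

The force rose to 5.3 N with no further advance, so the rod is pressed firmly against the stop without shifting it. Backing off straight and lifting clear.

>>> carry_out([
  {"linear": [-0.1,0,0],"spin": 0},
  {"linear": [-0.4,0,0],"spin": 0},
  {"linear": [-1,0,0],"spin": 0},
  {"linear": [-2,0,0],"spin": 0},
  {"linear": [-2,0,-1],"spin": 0},
])

```text
time: 19.7
ee_pos: [545.5, -260.7, 51.8]
orientation: [-0.002, 0.655, 0.756, -0.0]
force: [0.0, 0.2, -0.4]
grip_width: -0.001
```

>>> carry_out([
  {"linear": [-2,0,-3],"spin": 0},
  {"linear": [-3,0,-4],"spin": 0},
  {"linear": [-3,0,-3],"spin": 0},
  {"linear": [-2,0,0],"spin": 0},
  {"linear": [0,0,0],"spin": 0},
])

```text
time: 20.2
ee_pos: [560.2, -362.4, 154.1]
orientation: [0.001, 0.656, 0.755, -0.0]
force: [-0.8, 0.6, 0.1]
grip_width: -0.001
```

>>> carry_out([
  {"linear": [0,0,0],"spin": 0},
  {"linear": [0,0,0],"spin": 0},
  {"linear": [0,0,0],"spin": 0},
  {"linear": [0,0,0],"spin": 0},
  {"linear": [0,0,0],"spin": 0},
])

```text
time: 20.7
ee_pos: [560.5, -358.9, 153.3]
orientation: [-0.0, 0.655, 0.756, -0.0]
force: [0.0, 0.3, -0.3]
grip_width: -0.001
```

```bash
python3 look.py 8
python3 - <<'E'
from t import *
# rod trailing end/ stop before-after
for c,(x0,y0,x1,y1) in (('top',(450,235,485,300)),('scene',(212,243,226,276))):
    a=cv2.imread(f'pics/{c}0.png').astype(int)[y0:y1,x0:x1];b=cv2.imread(f'pics/{c}8.png').astype(int)[y0:y1,x0:x1]
    print(c,'diff mean',abs(a-b).mean())
a=cv2.imread('pics/top0.png');b=cv2.imread('pics/top8.png')
cv2.imwrite('pics/cmp.png',np.vstack([cv2.resize(x[230:300,425:585],None,fx=4,fy=4,interpolation=cv2.INTER_CUBIC) for x in(a,b)]))
E
```

```text
top rod-ish n 398 jx range [-37.9  86.8] z hi [55.4 58.1]
-40 89 jy 0.8 z 57.7
-20 91 jy 1.1 z 57.7
0 74 jy 0.5 z 57.9
20 16 jy 0.1 z 58.1
40 80 jy 1.0 z 58.2
60 30 jy 0.1 z 58.1
80 18 jy 0.8 z 62.2
scene rod-ish n 255 jx range [-42.  83.] z hi [53.9 57.3]
-60 9 jy -1.7 z 56.1
-40 56 jy -1.2 z 55.9
-20 58 jy -1.4 z 55.8
0 42 jy -1.9 z 56.8
20 14 jy -0.4 z 62.9
40 54 jy -1.7 z 56.8
60 17 jy -0.6 z 57.5
t 20.8 pos [ 560.47 -359.17  153.36] yaw 98.22 tilt z [ 1.e-04 -1.e-04 -1.e+00] F [-0.4   0.12 -0.26] g -0.0
to go cm (tool axes) [ 8.1800e+00 -6.0000e-03  1.1036e+01] spin 0.02
jig xy -206.79 -0.08
top diff mean 6.70051282051282
scene diff mean 9.216450216450216
```

View pics/cmp.png

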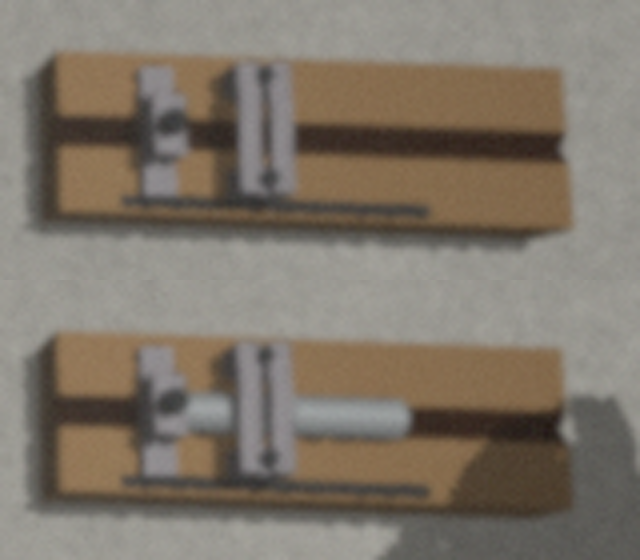

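View pics/c8scene.png

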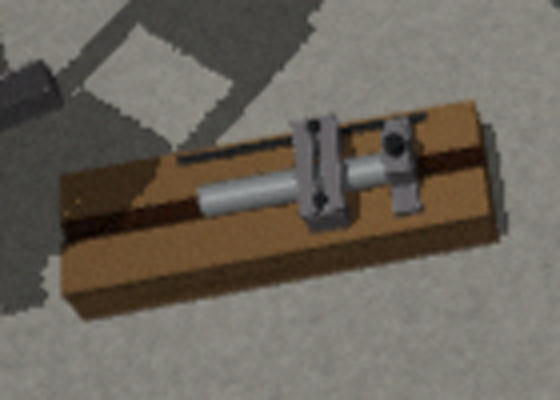

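View pics/scene8.png

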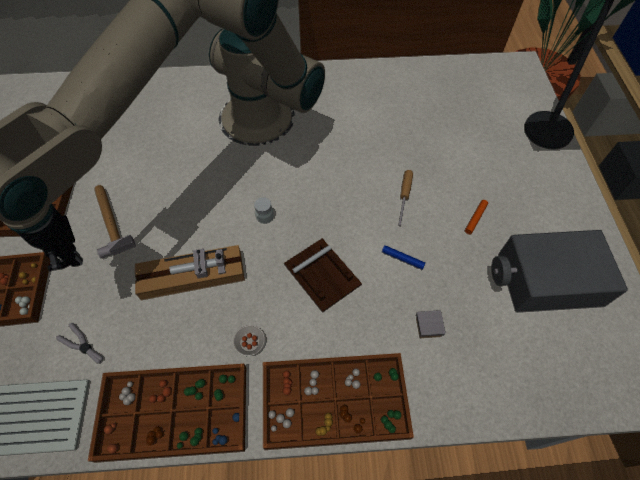

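The stop sits at the same pixels before and after, at about (160,130) and (160,410) in the stacked crops. The rod lies through the bridge with its front end at the stop and no visible gap. Its rear end is at about (410,418), and nothing else on the bench has moved. Handing in.

```bash
python3 -c "
from plant import robot
print(robot.sign_off())"
```

```text
the job is handed in; nothing more can be done
None
```

The thick rod is lying in the V-groove, released, with its end against the stop, and I handed the job in at about 20.8 s. No verdict was reported.

**What I did:**
- **Grasp:** I picked the rod off the rest at its middle. The first grip was too high (17.8 mm opening, 8 N upward), so I reopened, went lower and gripped again.
- **Laying:** The fingertips met the jig's block top at z ≈ 40 mm before the rod was fully seated. I opened slightly and let it drop the last few millimetres between the fingers.
- **Sliding:** I pushed it from behind with the fingers shut, under the bridge, in small steps. At the stop the pushing force rose from about 1.2 N to 3.1 N and then 5.3 N with no further advance. I then backed off and lifted clear.

**Last checks:**
- **Rod seated:** The depth images put the rod's top at about 56–58 mm (56.3 expected). The two cameras disagree on its sideways position, about +0.8 mm from the top and −1.4 mm from the scene. That is within calibration and averages close to the groove line.
- **Stop:** It appears at the same place in the pictures before and after. I judged this by eye, because my image-difference check on that area also picked up the rod and settled nothing.
- **Gap at the stop:** None is visible, but after letting go I judged the contact only from pictures, not by touch.
- **Rest of the bench:** The thin rod and the other things look unmoved, and the gripper is clear of everything.

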